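Unclamp the painted stands, pack them and hook the lid on

TASK

The gold-painted display stands have dried in the clamping jig: flip all three toggle clamps up past centre, so that they stay open, and put every stand there is (two or three) upright into the storage case, each flat on the floor in a bay of its own. Then fit the case's lid: hook its two tabs in under the keepers on the near rim with the lid tilted, and swing it down until it lies flat on the rim, tabs still under the keepers. Leave the clamps open, and the other things on the bench where they are.

Things in the scene. Friction and masses are not known exactly. Their poses are not given: they have to be found in the camera images.
- jig: Drying jig, fixed: grey board 180 (x -55 to 125) x 270 x 12 mm. Origin at the underside below the middle nest; x points from the nests to the clamps, away from the robot, y left. Nests at (0, -90), (0, 0), (0, 90) mm: a stand lies there on the board top (z = 12), long side along x, between stops 5 mm high with 1.5 mm play. Behind each nest stands a toggle clamp.
- clamp_axis (a point): Point on the clamps' hinge line (along jig y), at jig (85, 0, 44) mm, so at the middle clamp's pivot. Each clamp is one piece: a steel bar reaching toward the robot, whose rubber foot (12 mm across) presses on the stand's base plate at jig x = 28 mm, and a red handle 18 mm thick, tip 75 mm from the pivot, pointing up, when closed leaning 0.2 rad toward the robot.
- clamp1 (a joint): Angle of the right (jig y = -90 mm) clamp, rad: 0 closed on a stand, -0.05 closed on an empty nest, 1.45 open (bar upright, handle tipped back, away from the robot). Over-centre spring: below 0.75 it snaps shut, above it snaps open and stays. Pushing the handle away from the robot (jig +x) opens it; about 4 N at the handle at first, less toward centre.
- clamp1_handle (a point): Centre of the rounded end of the right (jig y = -90 mm) clamp's handle, 118 mm over the bench when closed; moves with the clamp.
- clamp2 (a joint): Angle of the middle (jig y = 0) clamp, rad: 0 closed on a stand, -0.05 closed on an empty nest, 1.45 open (bar upright, handle tipped back, away from the robot). Over-centre spring: below 0.75 it snaps shut, above it snaps open and stays. Pushing the handle away from the robot (jig +x) opens it; about 4 N at the handle at first, less toward centre.
- clamp2_handle (a point): Centre of the rounded end of the middle (jig y = 0) clamp's handle, 118 mm over the bench when closed; moves with the clamp.
- clamp3 (a joint): Angle of the left (jig y = 90 mm) clamp, rad: 0 closed on a stand, -0.05 closed on an empty nest, 1.45 open (bar upright, handle tipped back, away from the robot). Over-centre spring: below 0.75 it snaps shut, above it snaps open and stays. Pushing the handle away from the robot (jig +x) opens it; about 4 N at the handle at first, less toward centre.
- clamp3_handle (a point): Centre of the rounded end of the left (jig y = 90 mm) clamp's handle, 118 mm over the bench when closed; moves with the clamp.
- stand1: Gold-painted display stand, about 160 g, may be absent (None); starts in the right nest. Base plate 80 (x) x 40 (y) x 8 mm with an upright stem 14 (x) x 18 (y) mm at its centre, 48 mm tall in all. Origin: centre of the underside, z up. Heavy base: it rights itself if let go less than 0.7 rad off upright. All stands are alike.
- stand2: Gold-painted display stand, about 160 g, may be absent (None); starts in the middle nest. Base plate 80 (x) x 40 (y) x 8 mm with an upright stem 14 (x) x 18 (y) mm at its centre, 48 mm tall in all. Origin: centre of the underside, z up. Heavy base: it rights itself if let go less than 0.7 rad off upright. All stands are alike.
- stand3: Gold-painted display stand, about 160 g, may be absent (None); starts in the left nest. Base plate 80 (x) x 40 (y) x 8 mm with an upright stem 14 (x) x 18 (y) mm at its centre, 48 mm tall in all. Origin: centre of the underside, z up. Heavy base: it rights itself if let go less than 0.7 rad off upright. All stands are alike.
- case: Storage case, fixed, open on top: wooden box 116 (x) x 216 (y) mm. Origin: centre of its underside; x points away from the robot, y left. Inner floor z = 5 mm, rim z = 60 mm; inside x -46 to 48, y -100 to 100 mm. Dividers 12 mm over the floor, 4 mm thick, at y = -33 and 33 mm make three bays centred at y = -66, 0, 66 mm; a stand fits a bay lengthwise in x.
- keepers (a point): Midpoint between two steel keepers on the case's near rim, at case (-52, 0, 60) mm: on the rim, at the inner face of their uprights. They are 50 mm wide, at case y = -65 and 65; top plates reach in to case x = -41, underside 13 mm, top 19 mm over the rim. Stops 9 mm over the rim: two far ones, inner faces at case x = 54; side ones, inner faces at case y = -109 and 109 mm.
- lid: Loose plywood lid, about 160 g, lying flat: panel 90 (x -38.5 to 51.5) x 210 x 6 mm, with two steel tabs 36 mm wide, 6 mm thick, at y = -65 and 65 mm, sticking out to x = -51.5 mm. Origin on the underside, midway between tab tips and far edge; z up. Seated, its frame agrees with the case's at z = 60 mm, within the stops, with 2.5 mm play in x and 4 mm either way in y.
- lid_grip (a point): Grip point of the lid, at lid (5, 0, 30) mm, in a wooden bar on its top: 14 mm thick in lid x, 64 mm long in lid y, top 40 mm over the lid's underside.
- tab_left (a point): Lower edge of the tip of the lid's tab at lid y = 65 mm.
- tab_right (a point): Lower edge of the tip of the lid's tab at lid y = -65 mm.
- jar_a: Bystander, not to be disturbed: small amber paint jar, 44 mm across, 55 mm tall. Origin: centre of its underside.
- jar_b: Bystander, not to be disturbed: small clear paint jar, 44 mm across, 55 mm tall. Origin: centre of its underside.
- bottle_a: Bystander, not to be disturbed: bottle, 48 mm across, 110 mm tall. Origin: centre of its underside.
- tape: Bystander, not to be disturbed: roll of masking tape lying flat, 90 mm across, 22 mm tall. Origin: centre of its underside.
- brush_pot: Bystander, not to be disturbed: white pot of brushes, 68 mm across, 190 mm tall with the brushes. Origin: centre of its underside.
- spraycan: Bystander, not to be disturbed: aluminium can, 56 mm across, 150 mm tall. Origin: centre of its underside.
- paint_tin: Bystander, not to be disturbed: steel tin, 72 mm across, 50 mm tall. Origin: centre of its underside.
Mind the look-alikes: they are no part of the job. What is shaped like the lid but turquoise is not meant. What is shaped like the stand2 but blue is not meant.

How it is judged:
By the outcome, as a careful person would: the job done as asked, in the order asked, and still so for the second after the job is handed in, with the robot touching nothing.
Of stand1, stand2, stand3 only 2 to 3 are there at a start; the rules pass over those that are not, and their reading is None.
At some moment in a run one of lid may be knocked a few centimetres aside while the robot is not near it.
Once in a run the grip may slacken for a moment while it holds something.
It also fails if it takes over 210 s, if anything falls off the work surface, if the arm or the gripper's body presses on something with over 40 N, if the wrist force passes 120 N, or if a joint passes its speed limit or range.

ROBOT

A 7-joint arm with a two-finger parallel gripper is mounted at the origin on the work surface. World frame = base frame: x ahead of the robot, y to its left, z up, the work surface at z = 0. Lengths are in m, angles in rad, forces in N, time in s.
With the tool pointing down it reaches from about 0.4 to 0.875 m from the base axis. Payload 6.5 kg.
Tool frame: the origin (TCP) lies on the centre line of the jaws, within the pads' length; the fingertips stand 22 mm ahead of it and the grasp point (between the pads) lies 3 mm ahead of it (robot.nose_length is the distance from the TCP to the fingertips, in m); y points along the fingers, x is the direction in which the jaws open and shut, and the axes are right-handed (so a half turn about y gives the same grasp; the last joint's range is limited). The gripper opens to 88 mm and grips with 3 to 60 N. Pads are 18 mm wide; open, the fingers measure 123 mm over their backs; the gripper's body (75 mm by 187 mm) begins 45 mm behind the grasp point.
Start: joints at [-1.223, 0.536, -0.004, 1.538, 0.003, 1.067, -0.071], TCP at [0.261, 0.595, 0.261] pointing down, gripper open.
Joint ranges: [-2.7, 2.7], [-0.37, 2.16], [-1.27, 1.26], [0.24, 2.4], [-1.31, 4.45], [0.19, 1.91], [-2.76, 2.76]. Speed limits (rad/s): [2.39, 2.39, 3.14, 3.14, 3.14, 3.14, 3.14].

INTERFACE

Orientations are given as a rotation vector (axis times angle).
In Python, from plant import telemetry, optics, robot gives the robot as it stands.
- The arm moves only by the tool step_arm, never from a script. Its argument "rows" is a list of rows, each a list of 7 numbers: the turn, a rotation vector about the tool's x, y, z as a fraction of full scale, then the shift along the tool's x, y, z as a fraction of full scale, then the opening, from -1 (shut) to 1 (fully open), so that 0 is half open. A call has 1 to 10 rows; each row shifts and turns the pose as measured when the row begins, along the tool's axes as they then stand; what a row does not reach is not made up. Full scale, the value 1, is 0.3 m for a shift and 45 degrees for a turn. A row lasts 1/8 s, in which the tool goes at most 62.5 mm and 10.7 degrees, less where a joint would pass 70% of its speed; a pose out of reach is approached as far as the arm can. A call with a number of a shift or a turn outside -1 to 1 is refused whole. A call with a gripper value outside its range is refused whole. The fingers move at their own pace and stop on an object; the grip force is fixed at half the most. Time passes only in rows, so rows that do not move let the fingers close. It gives the time, the measured TCP pose, the force and the opening at its end, in the units of the state.
- telemetry.sense(): the state, without advancing time (a new reading comes with each control period).
- optics.grab_frame(name): name is "scene" or "top" or "wrist"; returns a dict with "image" (420x560x3 uint8, red, green, blue), "camera_matrix" (3x3 intrinsics, pixels), "rvec" (rotation vector, rad) and "tvec" (3), from world to camera coordinates, as OpenCV has them; the wrist camera has in their place "T_tool_cam" (4x4, takes a point from camera to tool coordinates, whose origin is the TCP and whose axes are the tool frame's). Camera axes: x right, y down, z forward; pixel columns grow to the right and rows downward; lengths in m; the calibration is good to about 2 mm. A picture is of the moment at which its call begins: read the wrist's pose just before it. There is no depth.
- robot.hand_in(): hands the job in, once; it reports no verdict.
The state is a dict: "t": time; "joints": joint angles; "qd": joint speeds; "effort": joint torques, N m; "tcp_pos": TCP position; "tcp_rot": TCP orientation; "contact_force": force on the tool from outside, world axes, zero at the start; "moment": the same for the moment, N m; "gripper_width": finger opening in m.
Only numpy, scipy, OpenCV 4.12 (cv2) and the standard library are available. Lean on these libraries where they do the work, as an engineer would, in place of code of your own. Each camera call takes 0.05 s, during which the arm holds its last target. There are 200 camera calls.

## Working session

There is one attempt and no reset: what is moved stays moved. The work goes in short steps, Python scripts to look and compute and a tool call to move; the robot and the scene stay as the last step left them, time stands still between calls to the robot, and variables do not carry over. Pictures are saved under pics/ and viewed, about 12 in all and at most 16, crops included, and the job is handed in when it is done.

Besides the shell and the picture viewer there is one more tool, called after "Emit:" as name([rows], argument=value, ...), one row to a line, values as JSON. step_arm: Moves the arm, as the interface text tells. Its arguments: {"type":"object","properties":{"rows":{"type":"array"}},"required":["rows"]}

```bash
mkdir -p pics; ls; cat > h.py <<'E'
import numpy as np, cv2, pickle
from scipy.spatial.transform import Rotation as R
from plant import telemetry, optics, robot
def grab(n,save=None):
    s=telemetry.sense(); f=optics.grab_frame(n)
    K=np.array(f["camera_matrix"])
    if n=="wrist":
        T=np.eye(4);T[:3,:3]=R.from_rotvec(s["tcp_rot"]).as_matrix();T[:3,3]=s["tcp_pos"]
        W=T@np.array(f["T_tool_cam"]); Rc=W[:3,:3];c=W[:3,3]
    else:
        Rw=R.from_rotvec(np.ravel(f["rvec"])).as_matrix(); Rc=Rw.T; c=-Rw.T@np.ravel(f["tvec"])
    if save: cv2.imwrite("pics/"+save+".png",f["image"][:,:,::-1])
    d=dict(im=f["image"],K=K,R=Rc,c=c)
    if save: pickle.dump(d,open("pics/"+save+".pkl","wb"))
    return d
def load(n): return pickle.load(open("pics/"+n+".pkl","rb"))
def ray(f,u,v):
    d=f["R"]@np.linalg.inv(f["K"])@np.array([u,v,1.]); return d/np.linalg.norm(d)
def onz(f,u,v,z):
    d=ray(f,u,v); return f["c"]+d*(z-f["c"][2])/d[2]
def proj(f,p):
    q=f["K"]@(f["R"].T@(np.asarray(p,float)-f["c"])); return q[:2]/q[2]
def tri(f1,p1,f2,p2):
    d1,d2=ray(f1,*p1),ray(f2,*p2)
    t=np.linalg.lstsq(np.c_[d1,-d2],f2["c"]-f1["c"],rcond=None)[0]
    a=f1["c"]+t[0]*d1;b=f2["c"]+t[1]*d2
    return (a+b)/2,np.linalg.norm(a-b)
E
python3 - <<'E'
from h import *
for n in("top","scene"):
    f=grab(n,n+"0"); print(n,f["c"],f["R"][:,2],f["K"][0])
s=telemetry.sense();print(s); print(R.from_rotvec(s["tcp_rot"]).as_matrix().round(3),robot.nose_length)
E
```

```text
pics
top [ 0.39325343 -0.08514657  1.59901838] [ 0.06801469 -0.0168824  -0.99754147] [517.50423585   0.         284.21623041]
scene [1.16272493 0.22742806 0.82771258] [-0.62536047 -0.30945133 -0.71635477] [392.24542697   0.         281.31685251]
{'t': 0.1, 'joints': array([-1.22326037,  0.53702682, -0.00440949,  1.53873234,  0.00256458,
        1.06728199, -0.07119304]), 'qd': array([ 0.00027279, -0.00087393,  0.00088407, -0.0041704 , -0.00017819,
        0.00052685, -0.00117518]), 'effort': array([ 2.63514572e-03, -5.72070622e+01,  9.93917473e-01, -2.52228606e+01,
       -5.61155984e-02,  1.35176332e-02,  3.31276749e-05]), 'tcp_pos': array([0.26113908, 0.59469992, 0.2599845 ]), 'tcp_rot': array([-1.37785887, -0.89845929,  0.90036018]), 'contact_force': array([ 0.81604767, -0.13174902, -0.73949497]), 'moment': array([ 0.00452747, -0.01766802,  0.05772848]), 'gripper_width': 0.0878283067953482}
[[ 0.402 -0.    -0.916]
 [ 0.916 -0.001  0.402]
 [-0.001 -1.    -0.   ]] 0.022
```

```bash
python3 -c "
import cv2,numpy as np
a=cv2.imread('pics/top0.png');cv2.imwrite('pics/t.png',cv2.resize(a,(800,600),interpolation=cv2.INTER_CUBIC))
a=cv2.imread('pics/scene0.png');cv2.imwrite('pics/s.png',cv2.resize(a,(800,600),interpolation=cv2.INTER_CUBIC))"
```

```text
(no output)
```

View pics/t.png

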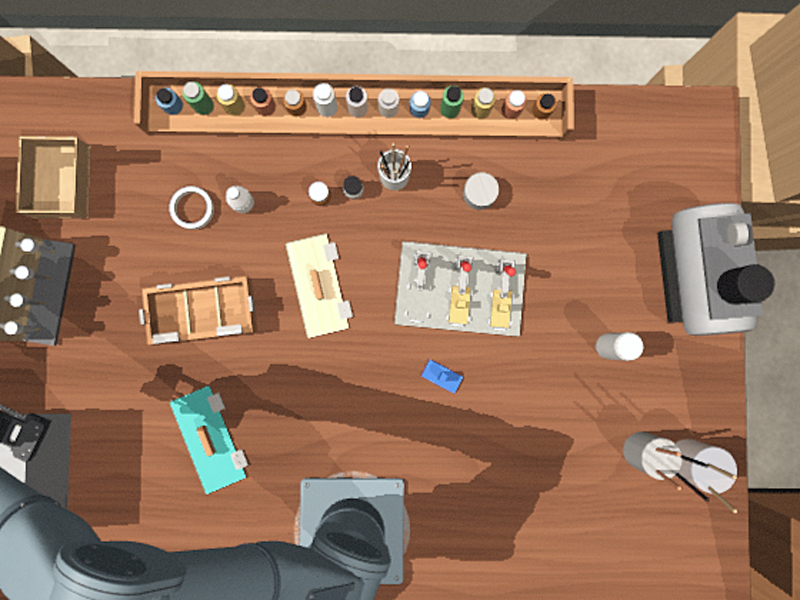

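View pics/s.png

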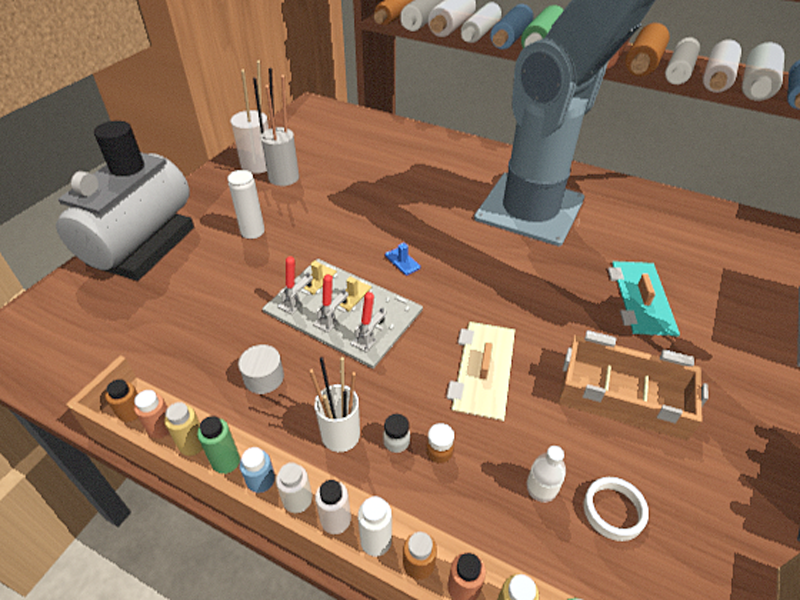

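The top view (800-px scale) shows the jig at (460,288), with gold stands in the right and middle nests (502,308 and 460,303) and the left nest empty. The case is at (198,308). The plywood lid is at (318,285) with its tabs toward -y. The turquoise and blue look-alikes are at (207,440) and (442,375).

```bash
cat > m.py <<'E'
from h import *
t=load("top0");s=load("scene0")
def mask(f,lo,hi,roi):
    h=cv2.cvtColor(f["im"],cv2.COLOR_RGB2HSV);m=cv2.inRange(h,np.array(lo),np.array(hi))
    z=np.zeros_like(m);x0,y0,x1,y1=roi;z[y0:y1,x0:x1]=m[y0:y1,x0:x1];return z
def rect(m,f,z,nm):
    c=max(cv2.findContours(m,0,2)[0],key=cv2.contourArea);b=cv2.boxPoints(cv2.minAreaRect(c))
    P=np.array([onz(f,u,v,z) for u,v in b]);e=np.diff(np.r_[P,P[:1]],axis=0)[:,:2]
    print(nm,"ctr",P.mean(0).round(4),"sides",np.linalg.norm(e,axis=1).round(4)[:2],"ang",np.degrees(np.arctan2(e[:2,1],e[:2,0])).round(1)); return P
k=.7
m=mask(t,(0,0,90),(180,40,255),(270,165,375,240));m=cv2.morphologyEx(m,cv2.MORPH_CLOSE,np.ones((15,15)))
rect(m,t,.012,"jig")
m=mask(t,(15,40,140),(35,150,255),(195,155,255,240)); rect(m,t,.006,"lid")
m=mask(t,(18,90,120),(32,255,255),(305,190,365,235));
n,l,st,c=cv2.connectedComponentsWithStats(m)
for i in range(1,n):
    if st[i,4]>30: print("gold",st[i],onz(t,*c[i],.02).round(3))
for f,nm,roi in((t,"top",(285,165,375,200)),(s,"scene",(190,170,270,235))):
    m=cv2.bitwise_or(mask(f,(0,150,120),(6,255,255),roi),mask(f,(174,150,120),(180,255,255),roi))
    n,l,st,c=cv2.connectedComponentsWithStats(m)
    print(nm,[(st[i].tolist(),c[i].round(1).tolist()) for i in range(1,n) if st[i,4]>8])
a=t["im"][150:350,90:270];cv2.imwrite("pics/t1.png",cv2.resize(a[30:110,:,::-1],(792,352),interpolation=cv2.INTER_CUBIC))
E
python3 m.py
```

```text
jig ctr [ 0.5138 -0.2287  0.012 ] sides [0.1805 0.2723] ang [ -5. -95.]
lid ctr [0.5234 0.0754 0.006 ] sides [0.0763 0.2051] ang [ -76. -166.]
gold [314 200  15  27 302] [ 0.476 -0.225  0.02 ]
gold [343 203  16  26 293] [ 0.468 -0.314  0.02 ]
top [([293, 180, 6, 8, 36], [295.1, 183.8]), ([323, 183, 7, 7, 34], [325.9, 186.0]), ([353, 186, 8, 7, 37], [356.5, 188.9])]
scene [([200, 179, 7, 23, 139], [202.8, 189.7]), ([226, 192, 7, 22, 124], [228.5, 202.7]), ([253, 204, 8, 23, 127], [256.7, 215.5])]
```

View pics/t1.png

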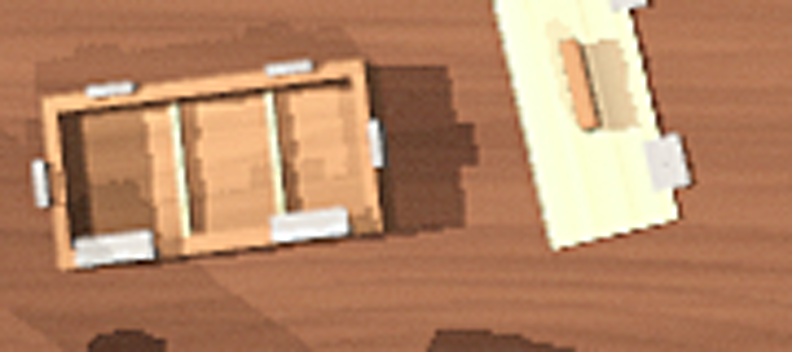

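```bash
cat > c.py <<'E'
from h import *
t=load("top0")
C=[(42,97),(365,60),(383,236),(60,268)]
P=np.array([onz(t,90+(u-2)/4.4,180+(v-2)/4.4,.06) for u,v in C]);print(P.round(4))
print("ctr",P.mean(0),"len",[np.linalg.norm(P[i]-P[(i+1)%4]).round(4) for i in range(4)])
yx=np.degrees(np.arctan2(*( (P[0]+P[1]-P[2]-P[3])[[1,0]])));y=P[0]+P[3]-P[1]-P[2];print("yaw",yx,np.degrees(np.arctan2(-y[0],y[1])))
E
python3 c.py
```

```text
[[0.504  0.4377 0.06  ]
 [0.5311 0.2215 0.06  ]
 [0.4124 0.2067 0.06  ]
 [0.3892 0.422  0.06  ]]
ctr [0.45914597 0.32196241 0.06      ] len [np.float64(0.2179), np.float64(0.1196), np.float64(0.2165), np.float64(0.1159)]
yaw 7.4259571651965395 6.648536879078916
```

```bash
cat >> h.py <<'E'
JO=np.array([.479,-.2257,0]);JY=-5.0
def J(x,y,z):  return JO+R.from_euler('z',JY,degrees=True).apply([x,y,z])
CO=np.array([.459,.322,0]);CY=7.0
def C(x,y,z):  return CO+R.from_euler('z',CY,degrees=True).apply([x,y,z])
def rot(head,tilt=0):
    "tool x heading (deg, world), y down; tilt about tool z (deg)"
    a=np.radians(head);x=np.array([np.cos(a),np.sin(a),0]);y=np.array([0,0,-1.])
    return R.from_matrix(np.c_[x,y,np.cross(x,y)])*R.from_euler('z',tilt,degrees=True)
def plan(pos,head,tilt=0,note=""):
    s=telemetry.sense();Rn=R.from_rotvec(s["tcp_rot"]);Rt=rot(head,tilt)
    tv=np.degrees((Rn.inv()*Rt).as_rotvec())
    d=np.asarray(pos)-s["tcp_pos"]
    print(note,"turn",(tv/45).round(3),"|%.1fdeg|"%np.linalg.norm(tv),"shift after turn",(Rt.inv().apply(d)/.3).round(4),"mm",(np.linalg.norm(d)*1e3).round(1),"tcp",s["tcp_pos"].round(4),"t",round(s["t"],2))
E
python3 - <<'E'
from h import *
t=load("top0");s=load("scene0")
for a,b,y in(((295.1,183.8),(202.8,189.7),0),):pass
for u,yj in(((295.1,183.8),.09),((325.9,186),0),((356.5,188.9),-.09)):
    p=J(.0701,yj,.1175);print(proj(t,p).round(1),u,proj(s,p).round(1),onz(t,*u,.11).round(3),p.round(3))
plan(J(.035,.09,.25),85,note="above clamp3")
E
```

```text
[295.5 183.7] (295.1, 183.8) [256.9 207.4] [ 0.557 -0.141  0.11 ] [ 0.557 -0.142  0.118]
[326.6 186.7] (325.9, 186) [228.8 194.3] [ 0.552 -0.231  0.11 ] [ 0.549 -0.232  0.118]
[357.6 189.7] (356.5, 188.9) [202.4 182.1] [ 0.544 -0.319  0.11 ] [ 0.541 -0.321  0.118]
above clamp3 turn [-0.    -0.416 -0.002] |18.7deg| shift after turn [-2.361   0.0333 -1.0784] mm 778.7 tcp [0.2611 0.5947 0.26  ] t 0.1
```

Emit:
step_arm([
  [0,-0.21,0,0,0,0,-1],
  [0,-0.21,0,0,0,0,-1],
  [0,0,0,-0.17,0,-0.08,-1],
  [0,0,0,-0.17,0,-0.08,-1],
  [0,0,0,-0.17,0,-0.08,-1],
  [0,0,0,-0.17,0,-0.08,-1],
  [0,0,0,-0.17,0,-0.08,-1],
  [0,0,0,-0.17,0,-0.08,-1],
  [0,0,0,-0.17,0,-0.08,-1],
  [0,0,0,-0.17,0,-0.08,-1],
])

```text
t: 1.35
tcp_pos: [0.4248, 0.1634, 0.2572]
tcp_rot: [-1.239, -1.157, 1.166]
contact_force: [1.0, 0.3, -0.7]
gripper_width: 0.0003
```

```bash
python3 -c "
from h import *
plan(J(.035,.09,.25),85)"
```

```text
turn [-0.004  0.029 -0.005] |1.3deg| shift after turn [-0.9765  0.0242 -0.4099] mm 317.8 tcp [0.4248 0.1634 0.2572] t 1.35
```

Emit:
step_arm([
  [0,0.03,0,-0.17,0,-0.07,-1],
  [0,0,0,-0.17,0,-0.07,-1],
  [0,0,0,-0.17,0,-0.07,-1],
  [0,0,0,-0.17,0,-0.07,-1],
  [0,0,0,-0.17,0,-0.07,-1],
  [0,0,0,-0.14,0,-0.07,-1],
  [0,0,0,0,0,0,-1],
])

```text
t: 2.22
tcp_pos: [0.5262, -0.1584, 0.2575]
tcp_rot: [-1.254, -1.133, 1.145]
contact_force: [-0.1, 0.4, -0.8]
gripper_width: 0.0008
```

```bash
python3 -c "
from h import *
plan(J(.035,.09,.112),85)"
```

```text
turn [-0.004 -0.01  -0.008] |0.6deg| shift after turn [0.0629 0.4849 0.0207] mm 146.8 tcp [ 0.5262 -0.1584  0.2575] t 2.23
```

Emit:
step_arm([
  [0,0,0,0.06,0.1,0.02,-1],
  [0,0,0,0,0.13,0,-1],
  [0,0,0,0,0.13,0,-1],
  [0,0,0,0,0.12,0,-1],
  [0,0,0,0,0,0,-1],
])

```text
t: 2.85
tcp_pos: [0.5205, -0.1344, 0.1094]
tcp_rot: [-1.249, -1.137, 1.146]
contact_force: [-1.1, 0.1, 0.4]
gripper_width: -0.0
```

```bash
python3 -c "
from h import *
plan(J(.035,.09,.112),85)
plan(J(.125,.09,.112),85)"
```

```text
turn [-0.006 -0.005 -0.003] |0.4deg| shift after turn [-0.0151 -0.0088 -0.0054] mm 5.5 tcp [ 0.5205 -0.1344  0.1094] t 2.85
 turn [-0.006 -0.005 -0.003] |0.4deg| shift after turn [-0.0151 -0.0088 -0.3054] mm 91.8 tcp [ 0.5205 -0.1344  0.1094] t 2.85
```

Emit:
step_arm([
  [0,0,0,-0.015,0,-0.05,-1],
  [0,0,0,0,0,-0.05,-1],
  [0,0,0,0,0,-0.05,-1],
  [0,0,0,0,0,-0.05,-1],
  [0,0,0,0,0,-0.05,-1],
  [0,0,0,0,0,-0.05,-1],
  [0,0,0,0,0,-0.02,-1],
  [0,0,0,0,0,0,-1],
])

```text
t: 3.85
tcp_pos: [0.6253, -0.1487, 0.1217]
tcp_rot: [-1.255, -1.144, 1.143]
contact_force: [-0.5, -0.2, -0.5]
gripper_width: 0.0004
```

```bash
python3 -c "
from h import *
plan(J(.125,.09,.112),85)
plan(J(.035,.0,.15),85)
plan(J(.02,.0,.112),85)
f=grab('top','tc');cv2.imwrite('pics/tc1.png',cv2.resize(f['im'][150:250,265:385,::-1],(720,600),interpolation=cv2.INTER_CUBIC))"
```

```text
turn [ 0.005 -0.003 -0.003] |0.3deg| shift after turn [0.0018 0.0324 0.0469] mm 17.1 tcp [ 0.6253 -0.1487  0.1217] t 3.85
 turn [ 0.005 -0.003 -0.003] |0.3deg| shift after turn [-0.2982 -0.0943  0.3469] mm 140.1 tcp [ 0.6253 -0.1487  0.1217] t 3.85
 turn [ 0.005 -0.003 -0.003] |0.3deg| shift after turn [-0.2982  0.0324  0.3969] mm 149.3 tcp [ 0.6253 -0.1487  0.1217] t 3.85
```

View pics/tc1.png

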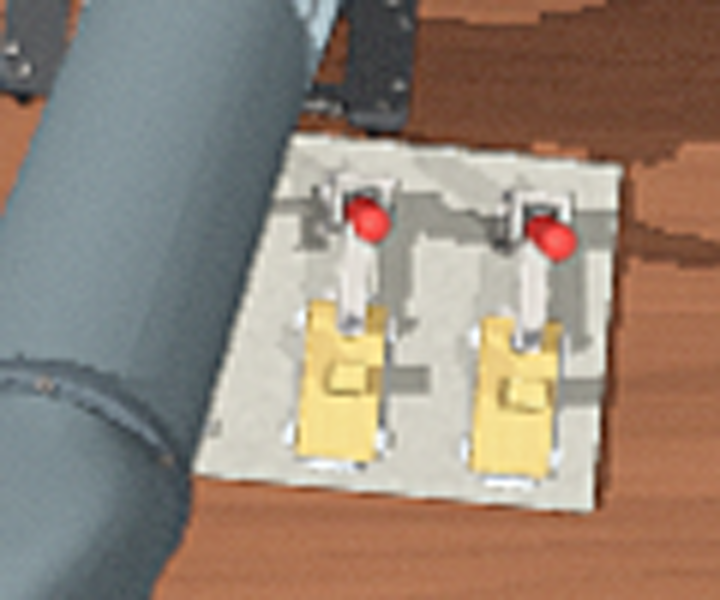

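Emit:
step_arm([
  [0,0,0,0,-0.15,0.05,-1],
  [0,0,0,0,0,0.15,-1],
  [0,0,0,-0.14,0,0.14,-1],
  [0,0,0,-0.14,0,0,-1],
  [0,0,0,0,0.08,0,-1],
  [0,0,0,0,0.08,0,-1],
  [0,0,0,0,0,0,-1],
])

```text
t: 4.78
tcp_pos: [0.51, -0.2251, 0.1213]
tcp_rot: [-1.256, -1.144, 1.141]
contact_force: [-0.4, -0.1, -0.2]
gripper_width: 0.0004
```

```bash
python3 -c "
from h import *
plan(J(.035,.0,.112),85)
f=grab('scene','sc');cv2.imwrite('pics/sc1.png',cv2.resize(f['im'][150:270,170:320,::-1],(750,600),interpolation=cv2.INTER_CUBIC))"
```

```text
turn [ 0.006 -0.005 -0.002] |0.4deg| shift after turn [-0.0109  0.031  -0.0138] mm 10.7 tcp [ 0.51   -0.2251  0.1213] t 4.78
```

View pics/sc1.png

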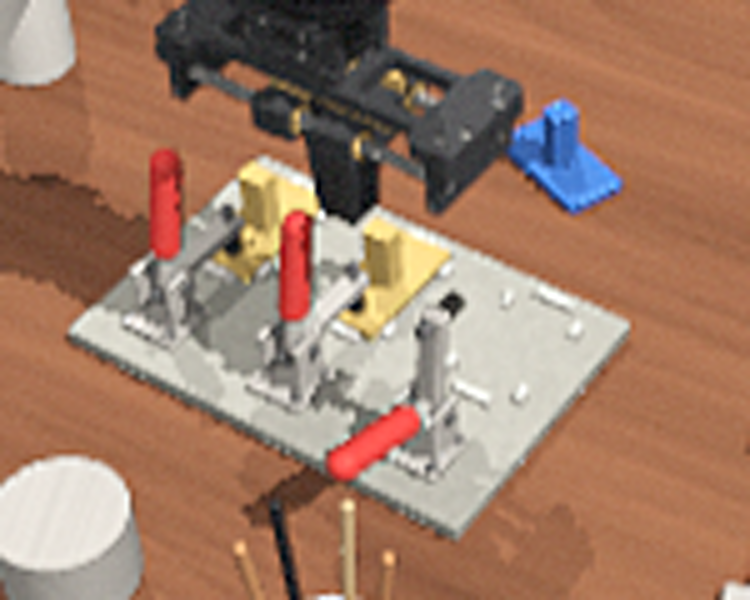

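Clamp 3 is open: its bar is upright at (432,350) and its handle is tipped back at (370,445). Clamps 1 and 2 are still closed. Clamp 2 is next.

Emit:
step_arm([
  [0,0,0,-0.01,0.03,0,-1],
  [0,0,0,0,0,-0.05,-1],
  [0,0,0,0,0,-0.05,-1],
  [0,0,0,0,0,-0.05,-1],
  [0,0,0,0,0,-0.05,-1],
  [0,0,0,0,0,-0.05,-1],
  [0,0,0,0,0,-0.05,-1],
  [0,0,0,0,0,-0.02,-1],
])

```text
t: 5.82
tcp_pos: [0.6077, -0.2373, 0.1152]
tcp_rot: [-1.253, -1.143, 1.143]
contact_force: [-0.8, -0.0, 0.2]
gripper_width: 0.0008
```

Emit:
step_arm([
  [0,0,0,0,-0.15,0.05,-1],
  [0,0,0,0,0,0.15,-1],
  [0,0,0,-0.15,0,0.14,-1],
  [0,0,0,-0.15,0,0,-1],
  [0,0,0,0,0.08,0,-1],
  [0,0,0,0,0.09,0,-1],
  [0,0,0,0,0,0,-1],
])

```text
t: 6.7
tcp_pos: [0.4969, -0.3206, 0.1108]
tcp_rot: [-1.256, -1.146, 1.144]
contact_force: [-0.4, 0.2, 0.2]
gripper_width: 0.0004
```

```bash
python3 -c "
from h import *
plan(J(.035,-.09,.112),85)"
```

```text
turn [ 0.007 -0.001 -0.004] |0.4deg| shift after turn [ 0.0099 -0.0041 -0.0298] mm 9.5 tcp [ 0.4969 -0.3206  0.1108] t 6.7
```

Now clamp 1, then back up and take a look.

Emit:
step_arm([
  [0,0,0,0.01,0,-0.03,-1],
  [0,0,0,0,0,-0.05,-1],
  [0,0,0,0,0,-0.05,-1],
  [0,0,0,0,0,-0.05,-1],
  [0,0,0,0,0,-0.05,-1],
  [0,0,0,0,0,-0.05,-1],
  [0,0,0,0,0,-0.05,-1],
  [0,0,0,0,0,-0.02,-1],
])

```text
t: 7.7
tcp_pos: [0.6119, -0.3256, 0.1184]
tcp_rot: [-1.258, -1.152, 1.147]
contact_force: [-0.1, 0.1, 0.3]
gripper_width: 0.0002
```

Emit:
step_arm([
  [0,0,0,0,-0.15,0.05,-1],
  [0,0,0,0,-0.1,0.15,0],
  [0,0,0,0,-0.1,0.15,0],
  [0,0,0,0,0,0.1,0],
  [0,0,0,0,0,0,0],
])

```text
t: 8.32
tcp_pos: [0.4763, -0.3129, 0.2273]
tcp_rot: [-1.261, -1.156, 1.149]
contact_force: [0.5, -0.0, 0.8]
gripper_width: 0.0381
```

```bash
python3 -c "
from h import *
plan(J(0,-.09,.112),85)
f=grab('scene','sd');g=grab('wrist','w1')
a=cv2.resize(f['im'][150:270,170:320,::-1],(400,320),interpolation=cv2.INTER_CUBIC)
b=cv2.resize(g['im'][:,:,::-1],(400,300))
cv2.imwrite('pics/sd1.png',np.vstack([a,b]))
for y in(0,-.09): print(proj(g,J(0,y,.06)),proj(g,J(0,y,.02)))
print(g['c'],g['R'][:,2],telemetry.sense()['gripper_width'])"
```

```text
turn [ 0.017  0.009 -0.008] |1.0deg| shift after turn [-0.0096  0.3843  0.0165] mm 115.4 tcp [ 0.4763 -0.3129  0.2273] t 8.32
[386.51790975 185.20396646] [374.83579052 176.33644738]
[280.30910595 184.10937045] [280.85118497 175.37907498]
[ 0.40970945 -0.30665335  0.35014652] [ 0.27460576 -0.02881815 -0.96112496] 0.043969825474323314
```

View pics/sd1.png

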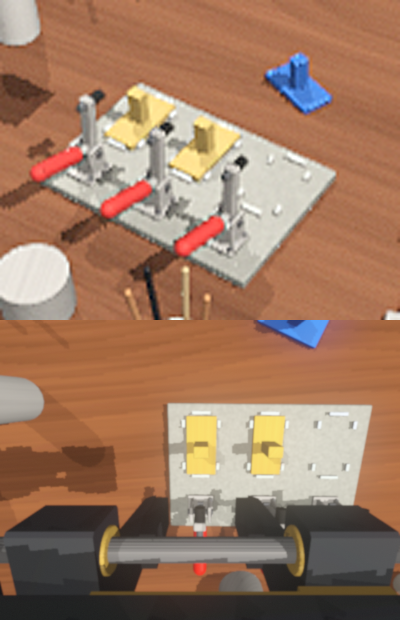

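All three clamps are open, and both stands are still in their nests. The wrist view has stand 1's stem where the prediction put it. Next I grasp stand 1.

Emit:
step_arm([
  [0.017,0.009,-0.008,-0.01,0.1,0.016,0],
  [0,0,0,0,0.14,0,0],
  [0,0,0,0,0.14,0,0],
  [0,0,0,0,0,0,0],
])

```text
t: 8.93
tcp_pos: [0.482, -0.3151, 0.1103]
tcp_rot: [-1.252, -1.155, 1.148]
contact_force: [-1.1, 0.1, -0.0]
gripper_width: 0.0441
```

```bash
python3 -c "
from h import *
plan(J(0,-.09,.053),85)"
```

```text
turn [ 0.009  0.01  -0.001] |0.6deg| shift after turn [-0.0039  0.1909  0.0359] mm 58.3 tcp [ 0.482  -0.3151  0.1103] t 8.93
```

Emit:
step_arm([
  [0.009,0.01,0,0,0.0,0.036,0],
  [0,0,0,0,0.06,0,0],
  [0,0,0,0,0.06,0,0],
  [0,0,0,0,0.06,0,0],
  [0,0,0,0,0,0,0],
])

```text
t: 9.55
tcp_pos: [0.4739, -0.3155, 0.056]
tcp_rot: [-1.255, -1.147, 1.145]
contact_force: [-0.6, -0.4, -0.4]
gripper_width: 0.0442
```

```bash
python3 -c "
from h import *
plan(J(0,-.09,.053),85)"
```

```text
turn [ 0.006  0.001 -0.004] |0.3deg| shift after turn [-0.0005  0.0101  0.0091] mm 4.1 tcp [ 0.4739 -0.3155  0.056 ] t 9.55
```

Emit:
step_arm([
  [0,0,0,0,0.01,0.009,0],
  [0,0,0,0,0,0,-1],
  [0,0,0,0,0,0,-1],
  [0,0,0,0,0,0,-1],
  [0,0,0,0,0,0,-1],
  [0,0,0,0,-0.08,0,-1],
  [0,0,0,0,-0.12,0,-1],
  [0,0,0,0,-0.15,0,-1],
  [0,0,0,0,-0.15,0,-1],
])

```text
t: 10.68
tcp_pos: [0.4683, -0.3132, 0.204]
tcp_rot: [-1.247, -1.143, 1.146]
contact_force: [0.1, -0.4, -2.2]
gripper_width: 0.0179
```

```bash
python3 -c "
from h import *
print(telemetry.sense()['gripper_width'])
plan(C(0,.06,.2),97)
f=grab('scene','se')
g=f['im'];cv2.imwrite('pics/se1.png',g[:,:,::-1])"
```

```text
0.01794728521496134
 turn [-0.003 -0.266  0.   ] |12.0deg| shift after turn [ 2.3053  0.0132 -0.2272] mm 694.9 tcp [ 0.4683 -0.3132  0.204 ] t 10.68
```

Emit:
step_arm([
  [0,-0.13,0,0,0,0,-1],
  [0,-0.13,0,0,0,0,-1],
  [0,0,0,0.1,0,-0.015,-1],
  [0,0,0,0.15,0,-0.015,-1],
  [0,0,0,0.17,0,-0.017,-1],
  [0,0,0,0.17,0,-0.017,-1],
  [0,0,0,0.17,0,-0.017,-1],
  [0,0,0,0.17,0,-0.017,-1],
  [0,0,0,0.17,0,-0.017,-1],
  [0,0,0,0.17,0,-0.017,-1],
])

```text
t: 11.98
tcp_pos: [0.4639, 0.0739, 0.2082]
tcp_rot: [-1.168, -1.297, 1.295]
contact_force: [0.9, -0.5, -0.3]
gripper_width: 0.0178
```

```bash
python3 -c "
from h import *
print(telemetry.sense()['gripper_width'])
plan(C(0,.06,.2),97)"
```

```text
0.017779625752088194
 turn [ 0.013 -0.01  -0.012] |0.9deg| shift after turn [ 1.0229  0.0273 -0.0846] mm 308.0 tcp [0.4639 0.0739 0.2082] t 11.97
```

Emit:
step_arm([
  [0.013,-0.01,-0.012,0.17,0,-0.015,-1],
  [0,0,0,0.17,0,-0.015,-1],
  [0,0,0,0.17,0,-0.015,-1],
  [0,0,0,0.17,0,-0.015,-1],
  [0,0,0,0.14,0,-0.015,-1],
  [0,0,0,0.06,0,0,-1],
  [0,0,0,0,0,0,-1],
  [0,0,0,0,0,0,-1],
])

```text
t: 12.98
tcp_pos: [0.4517, 0.3476, 0.2062]
tcp_rot: [-1.148, -1.3, 1.302]
contact_force: [-0.2, -1.2, -2.1]
gripper_width: 0.0179
```

```bash
python3 -c "
from h import *
print(telemetry.sense()['gripper_width'])
plan(C(0,.06,.2),97)
f=grab('wrist','w2');g=grab('scene','sf');
a=cv2.resize(f['im'][:,:,::-1],(400,300));b=cv2.resize(g['im'][180:315,340:520,::-1],(400,300),interpolation=cv2.INTER_CUBIC)
cv2.imwrite('pics/w2b.png',np.vstack([a,b]))"
```

```text
0.017884118742354366
 turn [-0.001  0.004 -0.001] |0.2deg| shift after turn [ 0.1124  0.0207 -0.0138] mm 34.5 tcp [0.4517 0.3476 0.2062] t 12.97
```

View pics/w2b.png

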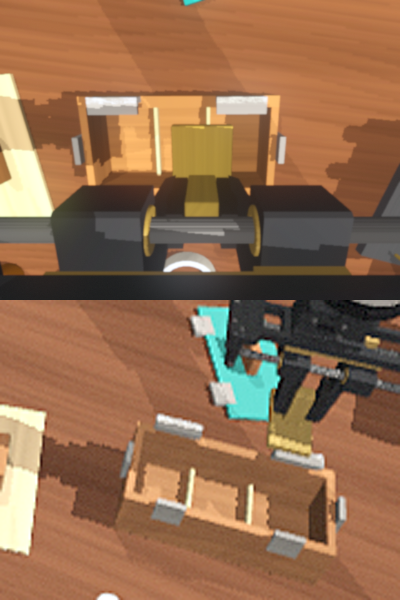

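The stand is held (gold in the jaws) beside the left bay, and the near keepers show at half-scale (111,105) and (242,104). I use them to refine the case pose.

```bash
cat > k.py <<'E'
from h import *
import sys
f=load(sys.argv[1]);h=cv2.cvtColor(f["im"],cv2.COLOR_RGB2HSV);m=cv2.inRange(h,np.array((0,0,140)),np.array((180,50,255)))
for c in cv2.findContours(m,0,2)[0]:
    if cv2.contourArea(c)<150: continue
    b=cv2.boxPoints(cv2.minAreaRect(c));P=np.array([onz(f,u,v,.079) for u,v in b])
    e=[np.linalg.norm(P[i]-P[i+1]).round(4) for i in(0,1)]
    print(cv2.boundingRect(c),"ctr",P.mean(0).round(4),e)
for y in(.065,-.065):
  print("pred ctr plate inner/outer", [proj(f,C(x,yy,.079)).round(1).tolist() for x in(-.041,-.056) for yy in(y-.025,y+.025)])
E
python3 k.py w2
```

```text
(228, 353, 73, 29) ctr [0.5932 0.3497 0.079 ] [np.float64(0.0278), np.float64(0.0604)]
(0, 262, 16, 41) ctr [0.5403 0.1393 0.079 ] [np.float64(0.0355), np.float64(0.0117)]
(6, 209, 67, 95) ctr [0.5193 0.1612 0.079 ] [np.float64(0.0415), np.float64(0.0843)]
(101, 193, 12, 37) ctr [0.4716 0.2173 0.079 ] [np.float64(0.0057), np.float64(0.0285)]
(389, 191, 11, 38) ctr [0.4434 0.4303 0.079 ] [np.float64(0.0289), np.float64(0.0063)]
(119, 135, 77, 26) ctr [0.4196 0.2533 0.079 ] [np.float64(0.0177), np.float64(0.0536)]
(303, 134, 72, 26) ctr [0.4027 0.3814 0.079 ] [np.float64(0.05), np.float64(0.0176)]
(0, 105, 23, 33) ctr [0.4141 0.1515 0.079 ] [np.float64(0.0152), np.float64(0.0221)]
pred ctr plate inner/outer [[302.0, 157.3], [371.8, 157.6], [302.4, 136.0], [373.3, 136.2]]
pred ctr plate inner/outer [[120.6, 156.6], [190.4, 156.9], [118.1, 135.3], [189.0, 135.5]]
```

```bash
sed -i 's/^CO=.*/CO=np.array([.4605,.3235,0]);CY=7.4/' h.py; python3 -c "
from h import *
plan(C(0.001,.062,.14),97.4)"
```

```text
turn [-0.001 -0.006 -0.001] |0.3deg| shift after turn [ 0.1233  0.2212 -0.0217] mm 76.3 tcp [0.4518 0.3476 0.2064] t 13.07
```

Emit:
step_arm([
  [0,-0.006,0,0.06,0,-0.01,-1],
  [0,0,0,0.06,0,-0.01,-1],
  [0,0,0,0,0.1,0,-1],
  [0,0,0,0,0.1,0,-1],
  [0,0,0,0,0,0,-1],
])

```text
t: 13.7
tcp_pos: [0.4545, 0.3897, 0.146]
tcp_rot: [-1.145, -1.307, 1.301]
contact_force: [0.2, -0.6, -1.8]
gripper_width: 0.0178
```

```bash
python3 -c "
from h import *
print(telemetry.sense()['gripper_width'])
plan(C(0.001,.062,.05),97.4)"
```

```text
0.017780702770164317
 turn [0.003 0.    0.003] |0.2deg| shift after turn [-0.0147  0.3201  0.0052] mm 96.1 tcp [0.4545 0.3897 0.146 ] t 13.7
```

Emit:
step_arm([
  [0,0,0,-0.015,0.06,0.005,-1],
  [0,0,0,0,0.06,0,-1],
  [0,0,0,0,0.06,0,-1],
  [0,0,0,0,0.06,0,-1],
  [0,0,0,0,0.05,0,-1],
  [0,0,0,0,0,0,-1],
])

```text
t: 14.45
tcp_pos: [0.4558, 0.3899, 0.0578]
tcp_rot: [-1.144, -1.313, 1.297]
contact_force: [0.1, 0.2, -2.3]
gripper_width: 0.0178
```

```bash
python3 -c "
from h import *
print(telemetry.sense()['gripper_width'])
plan(C(0.001,.062,.046),97.4)"
```

```text
0.017810046628893673
 turn [0.008 0.002 0.008] |0.5deg| shift after turn [-0.0148  0.0394  0.0095] mm 12.9 tcp [0.4558 0.3899 0.0578] t 14.45
```

Emit:
step_arm([
  [0,0,0,-0.015,0.015,0.005,-1],
  [0,0,0,0,0.015,0,-1],
  [0,0,0,0,0.012,0,-1],
  [0,0,0,0,0,0,-1],
])

```text
t: 14.95
tcp_pos: [0.4561, 0.3861, 0.047]
tcp_rot: [-1.144, -1.315, 1.294]
contact_force: [0.1, 0.2, -1.8]
gripper_width: 0.0179
```

```bash
python3 -c "
from h import *
print(telemetry.sense()['gripper_width'])
plan(C(0.001,.062,.046),97.4)"
```

```text
0.017928673851171282
 turn [0.011 0.002 0.011] |0.7deg| shift after turn [-0.0022  0.0033  0.009 ] mm 3.0 tcp [0.4561 0.3861 0.047 ] t 14.95
```

Emit:
step_arm([
  [-0.01,0,-0.01,0,0.006,0.005,-1],
  [0,0,0,0,0.006,0,-1],
  [0,0,0,0,0,0,-0.4],
  [0,0,0,0,0,0,-0.4],
  [0,0,0,0,0,0,-0.4],
])

```text
t: 15.58
tcp_pos: [0.4566, 0.3871, 0.0471]
tcp_rot: [-1.144, -1.33, 1.279]
contact_force: [-0.9, -1.5, -0.0]
gripper_width: 0.0266
```

Emit:
step_arm([
  [0,0,0,0,-0.06,0,-0.4],
  [0,0,0,0,-0.1,0,-0.4],
  [0,0,0,0,-0.15,0,-0.4],
  [0,0,0,0,-0.17,0,-0.4],
  [0,0,0,-0.15,0,0,-0.4],
  [0,0,0,-0.17,0,0,-0.4],
])

```text
t: 16.32
tcp_pos: [0.4664, 0.2916, 0.1994]
tcp_rot: [-1.14, -1.341, 1.278]
contact_force: [0.8, -0.5, 0.3]
gripper_width: 0.0264
```

```bash
python3 -c "
from h import *
print(telemetry.sense()['gripper_width'])
f=grab('scene','sg');g=grab('wrist','w3');
a=cv2.resize(f['im'][180:315,340:520,::-1],(400,300),interpolation=cv2.INTER_CUBIC);b=cv2.resize(g['im'][:,:,::-1],(400,300))
cv2.imwrite('pics/sg1.png',np.vstack([a,b]))
plan(J(0,0,.2),85)"
```

```text
0.026400234045300803
 turn [0.03  0.275 0.03 ] |12.5deg| shift after turn [-1.6959 -0.0029 -0.1852] mm 511.8 tcp [0.468  0.286  0.1991] t 16.43
```

View pics/sg1.png

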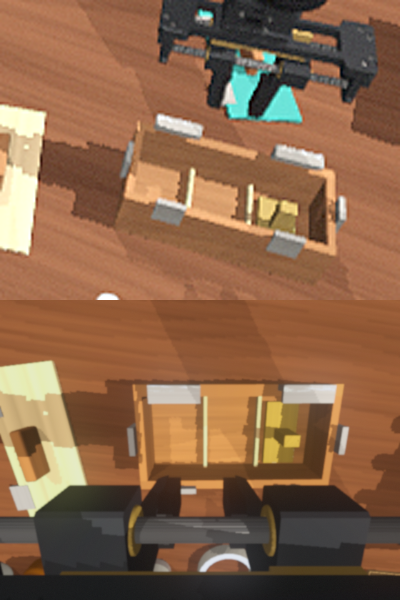

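Stand 1 sits upright and flat in the left bay, seen at (275,205) in the scene crop and (285,435) in the wrist view. Stand 2 is next.

Emit:
step_arm([
  [0.015,0.14,0.015,0,0,0,0],
  [0.015,0.135,0.015,0,0,0,0],
  [0,0,0,-0.17,0,-0.02,0],
  [0,0,0,-0.18,0,-0.02,0],
  [0,0,0,-0.18,0,-0.02,0],
  [0,0,0,-0.18,0,-0.02,0],
  [0,0,0,-0.18,0,-0.02,0],
  [0,0,0,-0.18,0,-0.02,0],
  [0,0,0,-0.18,0,-0.02,0],
  [0,0,0,-0.18,0,-0.02,0],
])

```text
t: 17.68
tcp_pos: [0.4803, -0.1487, 0.2069]
tcp_rot: [-1.25, -1.161, 1.134]
contact_force: [0.4, 0.6, 0.3]
gripper_width: 0.0441
```

```bash
python3 -c "
from h import *
plan(J(0,0,.13),85)"
```

```text
turn [0.016 0.005 0.013] |1.0deg| shift after turn [-0.2561  0.2564 -0.018 ] mm 108.9 tcp [ 0.4803 -0.1487  0.2069] t 17.68
```

Emit:
step_arm([
  [0.016,0.005,0.013,-0.12,0,-0.01,0],
  [0,0,0,-0.1,0,-0.01,0],
  [0,0,0,0,0,0,0],
  [0,0,0,0,0.1,0,0],
  [0,0,0,0,0.12,0,0],
  [0,0,0,0,0,0,0],
])

```text
t: 18.42
tcp_pos: [0.4837, -0.2172, 0.1443]
tcp_rot: [-1.256, -1.148, 1.138]
contact_force: [-0.0, 0.3, 1.4]
gripper_width: 0.044
```

```bash
python3 -c "
from h import *
plan(J(0,0,.053),85)"
```

```text
turn [ 0.01  -0.005  0.001] |0.5deg| shift after turn [-0.0295  0.3044  0.0131] mm 91.8 tcp [ 0.4837 -0.2172  0.1443] t 18.43
```

Emit:
step_arm([
  [0.01,-0.005,0,-0.03,0.06,0.016,0],
  [0,0,0,0,0.08,0.003,0],
  [0,0,0,0,0.08,0.003,0],
  [0,0,0,0,0.06,0.003,0],
  [0,0,0,0,0,0,0],
])

```text
t: 19.05
tcp_pos: [0.4781, -0.2266, 0.0611]
tcp_rot: [-1.252, -1.15, 1.145]
contact_force: [-0.0, -0.4, 0.3]
gripper_width: 0.044
```

```bash
python3 -c "
from h import *
plan(J(0,0,.053),85)"
```

```text
turn [ 0.007  0.004 -0.001] |0.4deg| shift after turn [ 0.0033  0.0271 -0.0027] mm 8.2 tcp [ 0.4781 -0.2266  0.0611] t 19.05
```

Emit:
step_arm([
  [0.007,0,0,0,0.02,-0.002,0],
  [0,0,0,0,0.01,0,0],
  [0,0,0,0,0,0,-1],
  [0,0,0,0,0,0,-1],
  [0,0,0,0,0,0,-1],
  [0,0,0,0,0,0,-1],
  [0,0,0,0,-0.08,0,-1],
  [0,0,0,0,-0.12,0,-1],
  [0,0,0,0,-0.15,0,-1],
  [0,0,0,0,-0.15,0,-1],
])

```text
t: 20.3
tcp_pos: [0.4771, -0.226, 0.2045]
tcp_rot: [-1.243, -1.144, 1.149]
contact_force: [1.0, 0.0, -1.2]
gripper_width: 0.0175
```

```bash
python3 -c "
from h import *
print(telemetry.sense()['gripper_width'])
plan(C(0.0,.0,.2),97.4)"
```

```text
0.017506977352610212
 turn [-0.006 -0.272  0.002] |12.2deg| shift after turn [ 1.8237  0.015  -0.1809] mm 549.8 tcp [ 0.4771 -0.226   0.2045] t 20.3
```

Emit:
step_arm([
  [0,-0.135,0,0,0,0,-1],
  [0,-0.135,0,0,0,0,-1],
  [0,0,0,0.12,0,-0.015,-1],
  [0,0,0,0.17,0,-0.018,-1],
  [0,0,0,0.17,0,-0.018,-1],
  [0,0,0,0.17,0,-0.018,-1],
  [0,0,0,0.17,0,-0.018,-1],
  [0,0,0,0.17,0,-0.018,-1],
  [0,0,0,0.17,0,-0.018,-1],
  [0,0,0,0.17,0,-0.018,-1],
])

```text
t: 21.55
tcp_pos: [0.4686, 0.1735, 0.2073]
tcp_rot: [-1.155, -1.299, 1.302]
contact_force: [1.1, 0.5, -0.9]
gripper_width: 0.0179
```

```bash
python3 -c "
from h import *
print(telemetry.sense()['gripper_width'])
plan(C(0.0,.0,.2),97.4)"
```

```text
0.017873935965183788
 turn [ 0.004 -0.008 -0.007] |0.5deg| shift after turn [ 0.4994  0.0244 -0.0376] mm 150.4 tcp [0.4686 0.1735 0.2073] t 21.55
```

Emit:
step_arm([
  [0.004,-0.008,-0.007,0.16,0,-0.012,-1],
  [0,0,0,0.15,0,-0.012,-1],
  [0,0,0,0.08,0,-0.012,-1],
  [0,0,0,0.02,0,0,-1],
  [0,0,0,0,0,0,-1],
])

```text
t: 22.18
tcp_pos: [0.4612, 0.3033, 0.2062]
tcp_rot: [-1.141, -1.307, 1.309]
contact_force: [-0.4, 0.2, 0.4]
gripper_width: 0.0179
```

```bash
python3 -c "
from h import *
print(telemetry.sense()['gripper_width'])
plan(C(0.0,.0,.06),97.4)"
```

```text
0.01788252283646931
 turn [-0.002  0.008 -0.   ] |0.4deg| shift after turn [ 0.067   0.4872 -0.0062] mm 147.5 tcp [0.4612 0.3033 0.2062] t 22.18
```

Emit:
step_arm([
  [0,0.008,0,0.06,0,-0.006,-1],
  [0,0,0,0,0.1,0,-1],
  [0,0,0,0,0.1,0,-1],
  [0,0,0,0,0.06,0,-1],
  [0,0,0,0,0,0,-1],
])

```text
t: 22.8
tcp_pos: [0.4625, 0.3212, 0.127]
tcp_rot: [-1.15, -1.299, 1.297]
contact_force: [0.0, -0.8, -0.9]
gripper_width: 0.0178
```

```bash
python3 -c "
from h import *
print(telemetry.sense()['gripper_width'])
plan(C(0.0,.0,.06),97.4)"
```

```text
0.01779450351932583
 turn [ 0.001 -0.01   0.001] |0.4deg| shift after turn [0.0083 0.2234 0.0055] mm 67.1 tcp [0.4625 0.3212 0.127 ] t 22.8
```

Emit:
step_arm([
  [0,-0.01,0,0.008,0.06,0.005,-1],
  [0,0,0,0,0.06,0,-1],
  [0,0,0,0,0.06,0,-1],
  [0,0,0,0,0.05,0,-1],
  [0,0,0,0,0.03,0,-1],
  [0,0,0,0,0,0,-1],
])

```text
t: 23.55
tcp_pos: [0.4624, 0.3249, 0.0459]
tcp_rot: [-1.147, -1.308, 1.3]
contact_force: [-1.8, 0.1, 5.5]
gripper_width: 0.0175
```

```bash
python3 -c "
from h import *
print(telemetry.sense()['gripper_width'])
plan(C(0.0,.0,.046),97.4)"
```

```text
0.017527523773330906
 turn [ 0.005 -0.     0.003] |0.3deg| shift after turn [-0.0038 -0.0004  0.007 ] mm 2.4 tcp [0.4624 0.3249 0.0459] t 23.55
```

Emit:
step_arm([
  [0,0,0,0,0,0,-0.4],
  [0,0,0,0,0,0,-0.4],
  [0,0,0,0,0,0,-0.4],
  [0,0,0,0,-0.06,0,-0.4],
  [0,0,0,0,-0.12,0,-0.4],
  [0,0,0,0,-0.17,0,-0.4],
  [0,0,0,0,-0.17,0,-0.4],
  [0,0,0,-0.17,-0.05,0,-0.4],
  [0,0,0,-0.17,0,0,-0.4],
  [0,0,0,0,0,0,0],
])

```text
t: 24.8
tcp_pos: [0.4768, 0.2218, 0.2306]
tcp_rot: [-1.149, -1.318, 1.293]
contact_force: [1.2, -0.1, 0.3]
gripper_width: 0.0345
```

```bash
python3 -c "
from h import *
g=grab('wrist','w4');f=grab('top','t2');s=grab('scene','s4');
a=cv2.resize(g['im'][:,:,::-1],(400,300));b=cv2.resize(f['im'][150:285,80:260,::-1],(400,300),interpolation=cv2.INTER_CUBIC);c=cv2.resize(s['im'][180:315,300:520,::-1],(400,245),interpolation=cv2.INTER_CUBIC)
cv2.imwrite('pics/w4b.png',np.hstack([np.vstack([a,b]),np.vstack([c,np.zeros((355,400,3),np.uint8)])]))
plan(C(0.0,.0,.046),97.4)"
```

```text
turn [0.016 0.01  0.011] |1.0deg| shift after turn [0.3254 0.6124 0.0087] mm 208.1 tcp [0.4757 0.227  0.2297] t 24.95
```

View pics/w4b.png

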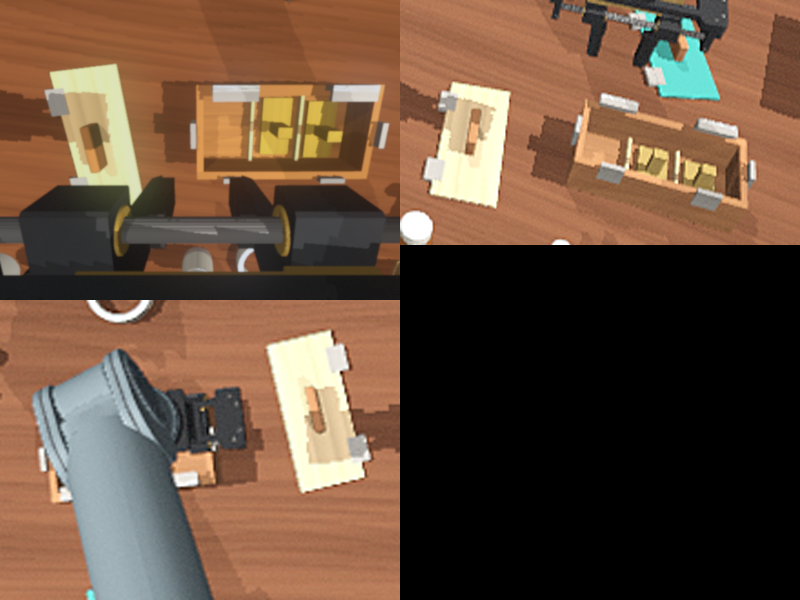

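Both stands are upright, in the centre and left bays (half-scale wrist view (278,130) and (322,130)). The lid is at the left, tabs toward -y at (57,102) and (78,180). Next I measure the lid and recheck the case.

```bash
cat > l.py <<'E'
from h import *
import sys
print("joints",telemetry.sense()["joints"].round(2))
def go(f,roi,nm):
    x0,y0,x1,y1=roi;h=cv2.cvtColor(f["im"],cv2.COLOR_RGB2HSV)
    for lab,lo,hi,z,ar in(("panel",(20,25,150),(38,140,255),.006,300),("grey",(0,0,120),(180,28,255),.006,30),("bar",(8,110,110),(18,255,255),.04,25)):
        m=np.zeros(h.shape[:2],np.uint8);m[y0:y1,x0:x1]=cv2.inRange(h,np.array(lo),np.array(hi))[y0:y1,x0:x1]
        for c in cv2.findContours(m,0,2)[0]:
            if cv2.contourArea(c)<ar: continue
            b=cv2.boxPoints(cv2.minAreaRect(c));P=np.array([onz(f,u,v,z) for u,v in b]);e=(P[1:3]-P[:2])[:,:2]
            print(nm,lab,b.mean(0).round(1),"ctr",P.mean(0)[:2].round(4),np.linalg.norm(e,axis=1).round(4),np.degrees(np.arctan2(e[:,1],e[:,0])).round(1))
t=load(sys.argv[1]);go(t,tuple(map(int,sys.argv[2].split(","))),sys.argv[1])
E
python3 l.py t2 195,155,260,240; python3 l.py w4 50,80,250,290; python3 k.py w4
```

```text
joints [-0.56  0.36  0.03  1.91 -0.02  0.86  1.2 ]
t2 panel [221.5 199.6] ctr [0.5179 0.0814] [0.0921 0.2119] [ -76.1 -166.1]
t2 grey [241.3 217.3] ctr [0.4636 0.0195] [0.0398 0.0326] [ -10.5 -100.8]
t2 grey [231.2 176.4] ctr [0.5896 0.0524] [0.0247 0.0393] [ -75.2 -165.3]
t2 grey [209.9 202.6] ctr [0.5082 0.1169] [0.013  0.2077] [ -76.  -165.8]
t2 bar [227. 197.] ctr [0.5236 0.0612] [0.1938 0.2546] [ -89.4 -179.4]
joints [-0.56  0.36  0.03  1.91 -0.02  0.86  1.2 ]
w4 panel [135.5 191.4] ctr [0.5169 0.0779] [0.0912 0.2096] [108.2  14.4]
w4 grey [109.5 254. ] ctr [0.5813 0.05  ] [0.0245 0.0117] [97.3  0.3]
w4 grey [ 78.5 142.2] ctr [0.4662 0.0206] [0.0245 0.0351] [108.5  10.9]
w4 bar [130.4 206.4] ctr [0.5146 0.0854] [0.0248 0.0648] [111.2  15. ]
w4 bar [ 78.5 221.5] ctr [0.5377 0.0371] [0.051  0.1171] [97.4 -0.3]
w4 bar [ 64. 155.] ctr [0.4734 0.0262] [0.0089 0.0054] [97.4 -2. ]
w4 bar [149.5 184.5] ctr [0.4988 0.1027] [0.1675 0.1966] [97.5  6. ]
(1, 357, 27, 28) ctr [ 0.6763 -0.0048  0.079 ] [np.float64(0.0226), np.float64(0.0329)]
(263, 354, 35, 26) ctr [0.64   0.2419 0.079 ] [np.f
[... 296 characters left out ...]
6, 173, 9, 36) ctr [0.4731 0.2122 0.079 ] [np.float64(0.0064), np.float64(0.0289)]
(530, 172, 14, 36) ctr [0.4445 0.4259 0.079 ] [np.float64(0.0296), np.float64(0.0064)]
(297, 119, 66, 24) ctr [0.4201 0.2519 0.079 ] [np.float64(0.0496), np.float64(0.0173)]
(465, 118, 68, 25) ctr [0.4028 0.3812 0.079 ] [np.float64(0.0514), np.float64(0.0185)]
(62, 113, 34, 49) ctr [0.4515 0.0621 0.079 ] [np.float64(0.023), np.float64(0.0343)]
(157, 100, 40, 179) ctr [0.4868 0.1361 0.079 ] [np.float64(0.0102), np.float64(0.1467)]
pred ctr plate inner/outer [[465.0, 141.6], [529.0, 141.7], [467.9, 121.8], [532.9, 121.9]]
pred ctr plate inner/outer [[297.9, 141.5], [362.3, 141.5], [298.2, 121.6], [363.6, 121.7]]
```

```bash
sed -i 's/^CO=.*/CO=np.array([.4606,.3232,0]);CY=7.5/' h.py; python3 -c "
from h import *
plan([.5175,.0785,.16],104)"
```

```text
turn [ 0.017 -0.137  0.01 ] |6.2deg| shift after turn [-0.5141  0.2324 -0.0155] mm 169.3 tcp [0.4757 0.227  0.2297] t 24.95
```

Emit:
step_arm([
  [0.017,-0.137,0.01,0,0,0,0],
  [0,0,0,-0.15,0,-0.005,0],
  [0,0,0,-0.15,0,-0.005,0],
  [0,0,0,-0.15,0,-0.005,0],
  [0,0,0,-0.05,0,0,0],
  [0,0,0,0,0,0,0],
])

```text
t: 25.7
tcp_pos: [0.5173, 0.091, 0.2293]
tcp_rot: [-1.067, -1.403, 1.4]
contact_force: [-0.2, 0.6, -0.0]
gripper_width: 0.044
```

```bash
python3 -c "
from h import *
g=grab('wrist','w5');f=grab('top','t3');s=grab('scene','s5')
a=cv2.resize(g['im'][:,:,::-1],(400,300));b=cv2.resize(s['im'][180:315,270:450,::-1],(400,300),interpolation=cv2.INTER_CUBIC)
cv2.imwrite('pics/w5b.png',np.vstack([a,b]))
plan([.5175,.0785,.12],104)"; python3 l.py w5 100,0,500,260
```

```text
turn [-0.001  0.031  0.006] |1.4deg| shift after turn [-0.0456  0.3643  0.0093] mm 110.2 tcp [0.5169 0.0925 0.2293] t 25.85
joints [-0.31  0.36  0.06  1.9  -0.03  0.88  1.61]
w5 panel [273. 164.] ctr [0.5078 0.0797] [0.0893 0.1906] [105.3  16.9]
w5 grey [476.  255.5] ctr [0.5391 0.3131] [0.0343 0.0082] [105.2  24.2]
w5 grey [228.  240.5] ctr [0.5922 0.0529] [0.0229 0.0348] [105.2  13.4]
w5 grey [434.6 186.3] ctr [0.4803 0.242 ] [0.0355 0.0063] [-172.4   91.5]
w5 grey [490.5 131.5] ctr [0.415  0.2744] [0.0165 0.0222] [105.3  24.5]
w5 grey [225.5 113.5] ctr [0.4666 0.0216] [0.0237 0.0343] [105.3  13.4]
w5 grey [107.5  72. ] ctr [ 0.4594 -0.0925] [0.0137 0.0492] [105.3   8.2]
w5 bar [269. 186.] ctr [0.5178 0.0793] [0.0125 0.0633] [105.2  15. ]
w5 bar [299.5 129.5] ctr [0.4713 0.0954] [0.3195 0.227 ] [105.3  24.5]
```

View pics/w5b.png

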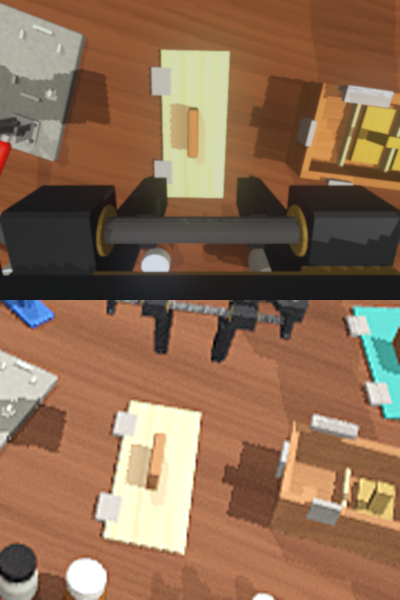

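The bar is at (.5178,.0793), 12.5 x 63 mm, heading 104°. It agrees with the tab centres (129 mm apart, bar 44 mm from them). Descending.

Emit:
step_arm([
  [0,0.03,0.006,-0.045,0.05,0.009,0],
  [0,0,0,0,0.12,0,0],
  [0,0,0,0,0.15,0,0],
  [0,0,0,0,0.12,0,0],
  [0,0,0,0,0,0,0],
])

```text
t: 26.48
tcp_pos: [0.5163, 0.08, 0.091]
tcp_rot: [-1.081, -1.387, 1.39]
contact_force: [-0.2, -0.0, 0.6]
gripper_width: 0.0441
```

```bash
python3 -c "
from h import *
plan([.5178,.0793,.033],104)"
```

```text
turn [-0.002  0.003 -0.   ] |0.2deg| shift after turn [-0.0036  0.1935 -0.0042] mm 58.1 tcp [0.5163 0.08   0.091 ] t 26.48
```

Emit:
step_arm([
  [0,0,0,-0.003,0.06,-0.004,0],
  [0,0,0,0,0.06,0,0],
  [0,0,0,0,0.05,0,0],
  [0,0,0,0,0.02,0,0],
  [0,0,0,0,0,0,0],
])

```text
t: 27.1
tcp_pos: [0.5197, 0.0798, 0.0345]
tcp_rot: [-1.085, -1.39, 1.387]
contact_force: [0.3, -0.3, 0.1]
gripper_width: 0.0442
```

```bash
python3 -c "
from h import *
plan([.5178,.0793,.033],104)"
```

```text
turn [ 0.003  0.003 -0.001] |0.2deg| shift after turn [-0.0001  0.0049  0.0067] mm 2.5 tcp [0.5197 0.0798 0.0345] t 27.1
```

Emit:
step_arm([
  [0,0,0,0,0.003,0.006,0],
  [0,0,0,0,0,0,-1],
  [0,0,0,0,0,0,-1],
  [0,0,0,0,0,0,-1],
  [0,0,0,0,0,0,-1],
  [0,0,0,0,0,0,-1],
])

```text
t: 27.85
tcp_pos: [0.5188, 0.0795, 0.0349]
tcp_rot: [-1.086, -1.392, 1.386]
contact_force: [-0.2, 0.2, -0.6]
gripper_width: 0.0141
```

```bash
python3 -c "
from h import *
print(telemetry.sense()['gripper_width'])
plan([.5178,.0793,.033],104)"
```

```text
0.014054927731935502
 turn [ 0.007  0.002 -0.001] |0.3deg| shift after turn [0.     0.0062 0.0036] mm 2.1 tcp [0.5188 0.0795 0.0349] t 27.85
```

Emit:
step_arm([
  [0,0,0,0,-0.06,0,-1],
  [0,0,0,0,-0.12,0,-1],
  [0,0,0,0,-0.15,0,-1],
  [0,0,0,0,-0.15,0,-1],
  [0,0,0,0,-0.15,0,-1],
  [0,0,0,0,0,0,-1],
])

```text
t: 28.6
tcp_pos: [0.5168, 0.0789, 0.2342]
tcp_rot: [-1.087, -1.392, 1.385]
contact_force: [-0.6, -0.7, -1.8]
gripper_width: 0.0137
```

```bash
python3 -c "
from h import *
print(telemetry.sense()['gripper_width'])
plan(C(0.045,0,.21),7.5)"
```

```text
0.013732713791057264
 turn [0.006 2.146 0.006] |96.6deg| shift after turn [0.0706 0.0808 0.8318] mm 251.6 tcp [0.5168 0.0789 0.2342] t 28.6
```

Emit:
step_arm([
  [0,0.12,0,0,0,0,-1],
  [0,0.2,0,0,0,0,-1],
  [0,0.21,0,0,0,0,-1],
  [0,0.21,0,0,0,0,-1],
  [0,0.21,0,0,0,0,-1],
  [0,0.21,0,0,0,0,-1],
  [0,0.21,0,0,0,0,-1],
  [0,0.21,0,0,0,0,-1],
  [0,0.21,0,0,0,0,-1],
  [0,0.15,0,0,0,0,-1],
])

```text
t: 29.85
tcp_pos: [0.506, 0.0765, 0.2268]
tcp_rot: [-1.564, -0.179, 0.201]
contact_force: [-0.3, -0.2, -1.9]
gripper_width: 0.0138
```

```bash
python3 -c "
from h import *
print(telemetry.sense()['gripper_width'])
plan(C(0.045,0,.21),7.5)"
```

```text
0.013814321514939101
 turn [ 0.001  0.141 -0.018] |6.4deg| shift after turn [0.1072 0.0558 0.835 ] mm 253.1 tcp [0.506  0.0765 0.2268] t 29.85
```

Emit:
step_arm([
  [0,0.14,-0.018,0,0,0,-1],
  [0,0,0,0.015,-0.01,0.13,-1],
  [0,0,0,0.015,0,0.14,-1],
  [0,0,0,0.015,0,0.14,-1],
  [0,0,0,0.015,0,0.14,-1],
  [0,0,0,0.015,0,0.12,-1],
  [0,0,0,0.015,0,0.08,-1],
  [0,0,0,0,0,0.03,-1],
  [0,0,0,0,0,0,-1],
  [0,0,0,0,0,0,-1],
])

```text
t: 31.1
tcp_pos: [0.497, 0.3119, 0.2215]
tcp_rot: [-1.579, -0.082, 0.106]
contact_force: [-0.1, -1.1, -2.0]
gripper_width: 0.0142
```

```bash
python3 -c "
from h import *
print(telemetry.sense()['gripper_width'])
plan(C(0.045,0,.21),7.5)
g=grab('wrist','w6');s=grab('scene','s6')
a=cv2.resize(g['im'][:,:,::-1],(400,300));b=cv2.resize(s['im'][150:300,320:520,::-1],(400,300),interpolation=cv2.INTER_CUBIC)
cv2.imwrite('pics/w6b.png',np.vstack([a,b]))"
```

```text
0.014207310182223164
 turn [ 0.011 -0.015 -0.019] |1.2deg| shift after turn [0.0347 0.0384 0.0532] mm 22.3 tcp [0.497  0.3119 0.2215] t 31.1
```

View pics/w6b.png

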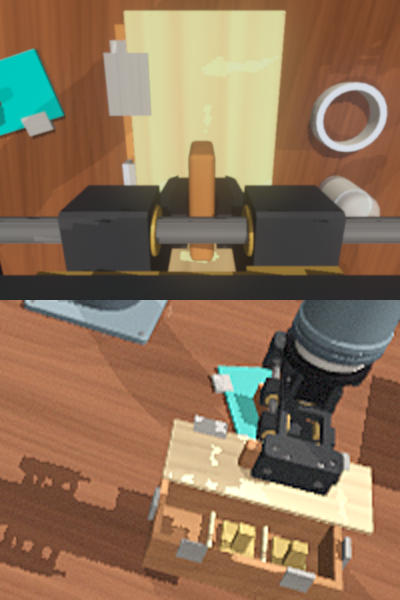

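The lid is held level. The left tab shows at half-scale (128,84) and the bar is between the fingers. I check how the lid sits in the grip, in the tool frame.

```bash
cat > g.py <<'E'
from h import *
import sys
f=load(sys.argv[1]);s=telemetry.sense();Rt=R.from_rotvec(s["tcp_rot"]);p=s["tcp_pos"]
def ont(u,v,yt=.029):
    d=Rt.inv().apply(ray(f,u,v));c=Rt.inv().apply(f["c"]-p);return (c+d*(yt-c[1])/d[1])*1e3
h=cv2.cvtColor(f["im"],cv2.COLOR_RGB2HSV)
for lab,lo,hi,roi in(("tab",(0,0,90),(180,30,255),(120,60,230,170)),("panel",(18,30,120),(40,160,255),(150,0,420,250))):
    m=np.zeros(h.shape[:2],np.uint8);x0,y0,x1,y1=roi;m[y0:y1,x0:x1]=cv2.inRange(h,np.array(lo),np.array(hi))[y0:y1,x0:x1]
    c=max(cv2.findContours(m,0,2)[0],key=cv2.contourArea);e=.02*cv2.arcLength(c,True)
    for q in cv2.approxPolyDP(c,e,True)[:,0]: print(lab,q,ont(*q).round(1))
E
python3 g.py w6
```

```text
tab [155  60] [-51.5  29.   87.9]
tab [156  73] [-51.6  29.   82.9]
tab [146  75] [-55.8  29.   82.2]
tab [154 159] [-55.8  29.   47.7]
tab [209 160] [-31.8  29.   47.3]
tab [205  75] [-31.6  29.   82.2]
tab [177  75] [-43.1  29.   82.2]
tab [174  60] [-43.8  29.   87.9]
panel [175  14] [-42.1  29.  104.7]
panel [176  73] [-43.4  29.   82.9]
panel [207  90] [-31.1  29.   76.3]
panel [189 248] [-43.4  29.    6.2]
panel [263 248] [-8.8 29.   6.2]
panel [291 197] [ 4.1 29.  30.8]
panel [301 248] [ 9.  29.   6.3]
panel [381 249] [46.4 29.   5.8]
panel [399  15] [ 46.1  29.  104.4]
```

```bash
cat >> h.py <<'E'
def lidplan(tx,ty,h,th,note=""):
    "tab-tip lower edge at case (tx,ty,60+h) mm, lid tilted th deg"
    Rt=rot(CY,-th); plan(C(tx/1e3,ty/1e3,.06+h/1e3)-Rt.apply([-.056,.035,0]),CY,-th,note)
def lidnow():
    s=telemetry.sense();Rt=R.from_rotvec(s["tcp_rot"])
    for k in(.065,-.065):
        q=s["tcp_pos"]+Rt.apply([-.056,.035,k]);print("tip",(R.from_euler('z',-CY,degrees=True).apply(q-CO)*1e3).round(1),end=" ")
    x=R.from_euler('z',-CY,degrees=True).apply(Rt.apply([1,0,0]));print("tilt %.1f yaw %.1f"%(np.degrees(np.arcsin(x[2])),np.degrees(np.arctan2(x[1],x[0]))),"F",s["contact_force"].round(1),"w",round(s["gripper_width"],4))
E
python3 -c "
from h import *
lidnow();lidplan(-32,0,35,12)"
```

```text
tip [-21.1  49.5 186.9] tip [-22.6 -80.5 188.1] tilt -0.9 yaw -0.7 F [ 0.3 -0.4 -1.1] w 0.014
 turn [ 0.012 -0.014 -0.286] |12.9deg| shift after turn [-0.1185  0.25    0.0528] mm 84.5 tcp [0.497  0.312  0.2216] t 31.2
```

Emit:
step_arm([
  [0.006,-0.007,-0.143,0,0,0,-1],
  [0.006,-0.007,-0.143,0,0,0.05,-1],
  [0,0,0,-0.06,0.05,0,-1],
  [0,0,0,-0.05,0.08,0,-1],
  [0,0,0,0,0.08,0,-1],
  [0,0,0,0,0,0,-1],
])

```text
t: 31.95
tcp_pos: [0.478, 0.3199, 0.1533]
tcp_rot: [-1.547, -0.267, -0.074]
contact_force: [-0.7, -0.1, -2.2]
gripper_width: 0.014
```

```bash
python3 -c "
from h import *
lidnow();lidplan(-32,0,20,12)"
```

```text
tip [-29.8  59.8 107.1] tip [-30.7 -70.2 106.9] tilt 12.5 yaw -0.4 F [-0.7 -0.1 -2.2] w 0.014
 turn [ 0.    -0.009  0.011] |0.6deg| shift after turn [-0.0233  0.0885  0.0186] mm 28.0 tcp [0.478  0.3199 0.1533] t 31.95
```

Emit:
step_arm([
  [0,-0.009,0.01,-0.01,0.04,0.018,-1],
  [0,0,0,0,0.03,0,-1],
  [0,0,0,0,0.02,0,-1],
  [0,0,0,0,0,0,-1],
])

```text
t: 32.45
tcp_pos: [0.4817, 0.3262, 0.1267]
tcp_rot: [-1.547, -0.267, -0.065]
contact_force: [0.8, -0.1, -2.1]
gripper_width: 0.0138
```

```bash
python3 -c "
from h import *
lidnow();lidplan(-33,0,3,12)"
```

```text
tip [-26.   65.3  80.8] tip [-26.1 -64.7  80.6] tilt 12.2 yaw -0.1 F [ 0.8 -0.1 -2.1] w 0.0138
 turn [-0.002 -0.001  0.003] |0.2deg| shift after turn [-0.0346  0.0534 -0.0007] mm 19.1 tcp [0.4817 0.3262 0.1267] t 32.45
```

Emit:
step_arm([
  [0,0,0,-0.005,0.02,0,-1],
  [0,0,0,-0.01,0.02,0,-1],
  [0,0,0,-0.01,0.01,0,-1],
  [0,0,0,0,0,0,-1],
])

```text
t: 32.95
tcp_pos: [0.4773, 0.3257, 0.1096]
tcp_rot: [-1.547, -0.267, -0.065]
contact_force: [0.2, 0.5, -2.0]
gripper_width: 0.0136
```

```bash
python3 -c "
from h import *
lidnow();lidplan(-36,0,2.5,12)"
```

```text
tip [-30.4  65.4  63.7] tip [-30.5 -64.6  63.5] tilt 12.2 yaw -0.1 F [ 0.2  0.5 -2. ] w 0.0136
 turn [-0.002 -0.002  0.004] |0.2deg| shift after turn [-0.0185  0.0004 -0.0009] mm 5.5 tcp [0.4773 0.3257 0.1096] t 32.95
```

Emit:
step_arm([
  [0,0,0,-0.019,0,0,-1],
  [0,0,0,0,0,0,-1],
])

```text
t: 33.2
tcp_pos: [0.4713, 0.325, 0.1085]
tcp_rot: [-1.546, -0.267, -0.065]
contact_force: [1.2, -0.3, -2.1]
gripper_width: 0.0135
```

```bash
python3 -c "
from h import *
lidnow();lidplan(-50,0,1.5,12)"
```

```text
tip [-36.4  65.5  62.6] tip [-36.5 -64.5  62.4] tilt 12.2 yaw -0.1 F [ 1.2 -0.3 -2.1] w 0.0135
 turn [-0.002 -0.001  0.004] |0.2deg| shift after turn [-0.0444 -0.0056 -0.0014] mm 13.4 tcp [0.4713 0.325  0.1085] t 33.2
```

Emit:
step_arm([
  [0,0,0,-0.013,-0.002,0,-1],
  [0,0,0,-0.013,-0.002,0,-1],
  [0,0,0,0,0,0,-1],
])

```text
t: 33.58
tcp_pos: [0.463, 0.3241, 0.1083]
tcp_rot: [-1.546, -0.268, -0.065]
contact_force: [0.0, 0.3, -1.4]
gripper_width: 0.0138
```

```bash
python3 -c "
from h import *
lidnow();lidplan(-50,0,1.5,12)
s=grab('scene','s7');g=grab('top','t7')
a=cv2.resize(s['im'][190:290,370:520,::-1],(600,400),interpolation=cv2.INTER_CUBIC)
cv2.imwrite('pics/s7b.png',a)"
```

```text
tip [-44.8  65.7  62.4] tip [-44.8 -64.3  62.2] tilt 12.2 yaw -0.1 F [ 0.   0.3 -1.4] w 0.0138
 turn [-0.003 -0.001  0.004] |0.2deg| shift after turn [-0.0171 -0.0004 -0.002 ] mm 5.2 tcp [0.463  0.3241 0.1083] t 33.58
```

View pics/s7b.png

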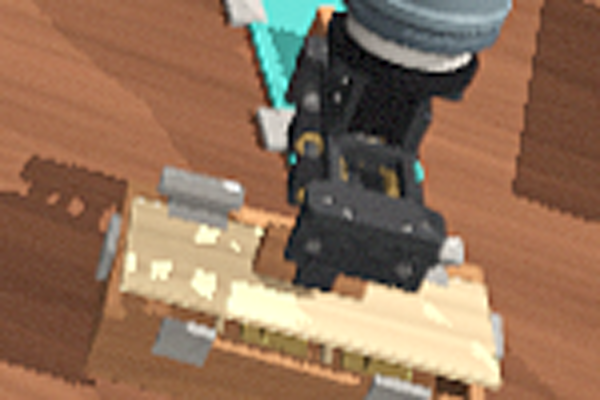

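The right tab is going in beneath its keeper at (200,195), with no contact force. Continuing.

Emit:
step_arm([
  [0,0,0,-0.01,0,0,-1],
  [0,0,0,-0.008,0,0,-1],
  [0,0,0,0,0,0,-1],
])

```text
t: 34.05
tcp_pos: [0.458, 0.3234, 0.1072]
tcp_rot: [-1.546, -0.268, -0.066]
contact_force: [0.6, 0.5, -1.8]
gripper_width: 0.0138
```

```bash
python3 -c "
from h import *
lidnow();lidplan(-50.5,0,0.5,8);lidplan(-50.8,0,0,4)"
```

```text
tip [-49.8  65.7  61.3] tip [-49.9 -64.3  61. ] tilt 12.2 yaw -0.1 F [ 0.6  0.5 -1.8] w 0.0138
 turn [-0.003 -0.002  0.094] |4.2deg| shift after turn [ 0.0066  0.0152 -0.0018] mm 5.0 tcp [0.458  0.3234 0.1072] t 34.05
 turn [-0.003 -0.002  0.183] |8.2deg| shift after turn [ 0.0151  0.0291 -0.0018] mm 9.8 tcp [0.458  0.3234 0.1072] t 34.05
```

Emit:
step_arm([
  [0,0,0.047,0.003,0.008,0,-1],
  [0,0,0.047,0.003,0.007,0,-1],
  [0,0,0,0,0,0,-1],
])

```text
t: 34.42
tcp_pos: [0.4614, 0.3239, 0.1033]
tcp_rot: [-1.554, -0.21, -0.007]
contact_force: [-0.5, 0.6, -2.8]
gripper_width: 0.0134
```

```bash
python3 -c "
from h import *
lidnow();lidplan(-50.8,0,0,4)"
```

```text
tip [-49.7  65.7  61.1] tip [-49.8 -64.3  60.7] tilt 8.0 yaw -0.1 F [-0.5  0.6 -2.8] w 0.0134
 turn [-0.003 -0.002  0.088] |4.0deg| shift after turn [ 0.0049  0.0154 -0.0019] mm 4.9 tcp [0.4614 0.3239 0.1033] t 34.42
```

Emit:
step_arm([
  [0,0,0.044,0.0015,0.008,-0.001,-1],
  [0,0,0.044,0.0015,0.007,-0.001,-1],
  [0,0,0,0,0,0,-1],
])

```text
t: 34.8
tcp_pos: [0.4633, 0.3238, 0.0993]
tcp_rot: [-1.56, -0.158, 0.045]
contact_force: [0.8, -0.5, -1.6]
gripper_width: 0.0143
```

```bash
python3 -c "
from h import *
lidnow();lidplan(-50.8,0,0,0)"
```

```text
tip [-50.5  65.4  60.5] tip [-50.6 -64.6  60.1] tilt 4.1 yaw -0.1 F [ 0.8 -0.5 -1.6] w 0.0143
 turn [-0.004 -0.001  0.092] |4.2deg| shift after turn [ 0.008   0.0142 -0.0008] mm 4.9 tcp [0.4633 0.3238 0.0993] t 34.8
```

Emit:
step_arm([
  [0,0,0.046,0.003,0.008,0,-1],
  [0,0,0.046,0.003,0.007,0,-1],
  [0,0,0,0,0,0,-1],
])

```text
t: 35.17
tcp_pos: [0.4653, 0.3244, 0.0952]
tcp_rot: [-1.565, -0.105, 0.101]
contact_force: [-0.0, 0.7, -1.1]
gripper_width: 0.0138
```

```bash
python3 -c "
from h import *
lidnow();lidplan(-50.8,0,0,0)"
```

```text
tip [-51.1  65.6  60.3] tip [-51.1 -64.4  59.9] tilt 0.2 yaw 0.0 F [-0.   0.7 -1.1] w 0.0138
 turn [-0.004  0.     0.004] |0.2deg| shift after turn [ 0.0012  0.0008 -0.0018] mm 0.7 tcp [0.4653 0.3244 0.0952] t 35.17
```

Emit:
step_arm([
  [0,0,0.004,0.001,0.005,-0.001,-1],
  [0,0,0,0,0.004,0,-1],
  [0,0,0,0,0,0,-1],
])

```text
t: 35.55
tcp_pos: [0.4652, 0.3244, 0.0952]
tcp_rot: [-1.565, -0.106, 0.102]
contact_force: [0.6, 0.1, -1.1]
gripper_width: 0.0139
```

```bash
python3 -c "
from h import *
lidnow();print(telemetry.sense()['moment'])"
```

```text
tip [-51.3  65.6  60.3] tip [-51.1 -64.4  59.9] tilt 0.2 yaw 0.1 F [ 0.6  0.1 -1.1] w 0.0139
[-0.32173285 -0.25353508  0.02542625]
```

Emit:
step_arm([
  [0,0,0,0,0.012,0,-1],
  [0,0,0,0,0,0,-1],
])

```text
t: 35.8
tcp_pos: [0.465, 0.3247, 0.0951]
tcp_rot: [-1.563, -0.107, 0.101]
contact_force: [0.8, -0.1, -2.2]
gripper_width: 0.014
```

```bash
python3 -c "
from h import *
lidnow();print(telemetry.sense()['moment'])
f=grab('scene','s8');a=cv2.resize(f['im'][190:290,370:520,::-1],(600,400),interpolation=cv2.INTER_CUBIC);cv2.imwrite('pics/s8b.png',a)"
```

```text
tip [-51.4  66.   60.2] tip [-51.1 -64.   59.6] tilt 0.2 yaw 0.1 F [ 0.8 -0.1 -2.2] w 0.014
[-0.05072187  0.03960146  0.0014261 ]
```

View pics/s8b.png

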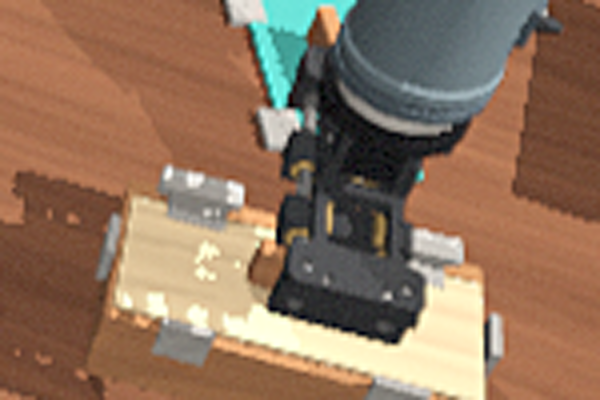

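The lid lies flat between the stops, tabs under the keepers at (200,190) and (437,250), and it will go no lower. Releasing and retreating.

Emit:
step_arm([
  [0,0,0,0,0,0,-0.3],
  [0,0,0,0,0,0,-0.3],
  [0,0,0,0,0,0,0],
  [0,0,0,0,-0.05,0,0],
  [0,0,0,0,-0.1,0,0],
  [0,0,0,0,-0.17,0,0],
  [0,0,0,0,-0.17,0,0],
  [0,0,0,0,0,-0.15,0],
  [0,0,0,0,0,-0.17,0],
  [0,0,0,0,0,-0.17,0],
])

```text
t: 37.1
tcp_pos: [0.4846, 0.1799, 0.2513]
tcp_rot: [-1.559, -0.118, 0.103]
contact_force: [0.5, -0.3, 1.0]
gripper_width: 0.0441
```

Emit:
step_arm([
  [0,0,0,0,-0.05,-0.17,0],
  [0,0,0,0,-0.05,-0.17,0],
  [0,0,0,0,0,-0.17,0],
  [0,0,0,0,0,0,0],
  [0,0,0,0,0,0,0],
])

```text
t: 37.72
tcp_pos: [0.5065, 0.0186, 0.2861]
tcp_rot: [-1.558, -0.117, 0.092]
contact_force: [-0.1, 0.4, 0.1]
gripper_width: 0.0441
```

```bash
python3 -c "
from h import *
s=telemetry.sense();print(s['tcp_pos'],s['contact_force'])
f=grab('top','t9');g=grab('scene','s9')
a=cv2.resize(f['im'][100:310,90:390,::-1],(570,400),interpolation=cv2.INTER_CUBIC);b=cv2.resize(g['im'][190:300,360:520,::-1],(290,200),interpolation=cv2.INTER_CUBIC);c=cv2.resize(g['im'][160:270,170:330,::-1],(290,200),interpolation=cv2.INTER_CUBIC)
cv2.imwrite('pics/z.png',np.vstack([a,np.hstack([b[:, :285],c[:, :285]])]))"; python3 - <<'E'
import sys;sys.argv=['l','t9','95,170,185,250']
exec(open('l.py').read().replace('.006,300','.066,300'),globals()) if not __import__('os').chdir('.') and not sys.path.insert(0,'.') else 0
E
```

```text
[0.50649989 0.01856516 0.28612947] [-0.11236868  0.40798242  0.08836884]
joints [-0.49  0.27  0.44  1.92 -0.15  0.97  0.15]
t9 panel [136.4 215.2] ctr [0.4644 0.3248] [0.212  0.0941] [ -83.3 -172.6]
t9 grey [115.2 233.8] ctr [0.4095 0.4039] [0.0536 0.0329] [ -81.3 -170.3]
t9 grey [160.  228.5] ctr [0.427  0.2679] [0.0489 0.0337] [ -89.5 -178.7]
t9 grey [158.1 199. ] ctr [0.5176 0.276 ] [0.0747 0.01  ] [ -82.3 -171.6]
t9 bar [134.1 214.9] ctr [0.4663 0.3389] [0.061  0.0131] [ -82.3 -171.4]
t9 bar [139.5 209.5] ctr [0.4833 0.3229] [0.2674 0.2381] [ -89.4 -178.8]
```

View pics/z.png

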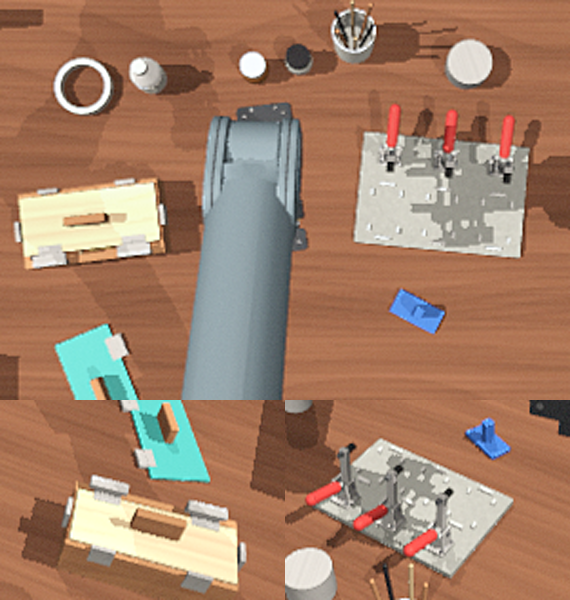

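The final view shows the lid flat on the case (85,222) between the stops, with its tabs under the keepers. All three clamps are open, the nests are empty and the bystanders are in place.

```bash
python3 -c "
from h import *
print(robot.hand_in())"
```

```text
the job is handed in; nothing more can be done
None
```

I've handed the job in at about 38 s on the robot's clock. All three clamps are open, both stands are in the case, and the lid is on.

- **Clamps:** I pushed all three handles past centre. The last pictures show every bar upright and every handle tipped back.
- **Stands:** Only two were present, in the right and middle nests. The wrist picture showed both upright and flat, one in the left bay and one in the centre bay.
- **Lid:** I slid the tabs in under both keepers at a 12° tilt with no contact force, then swung the lid down until it read 0.2° tilt and would go no lower.
    - **Final top view:** the panel centre is within about 3 mm of its seated place, between the stops.
    - **Not measured:** I judged it flat from that tilt and from the pictures; the force reading showed no clear rise when it met the rim.
- **Grip:** I saw no slip. The jaw width stayed steady, and the lid's position in the jaws matched the expected values to within 1 mm.
- **Other things on the bench:** In the last pictures the bystanders and the two look-alikes appear where they started; I judged this by eye, without measuring.

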